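# Hang the slide carrier up to drain

## Task

Slide the slide carrier - the plate with the loop handle - up out of its slot in the leaning rack and hang it by the middle of its handle on the hook of the draining stand, so that it hangs straight and still and you have let go of it. Leave the two plain plates in the rack, and leave the glassware, mortar, spot plate and bottles where they are.

Things in the scene. Friction and masses are not known exactly. Their poses are not given: they have to be found in the camera images.
- carrier: Metal plate 130 wide (y), 80 high (z), 5 thick (x), three glass slides on its -x face, and on top a rectangular loop handle of full width: legs 10 wide at the ends, flat top bar 12 high (z 125 to 137), 8 thick. About 0.3 kg. Origin: middle of the plate's lower edge, z up the plate, x square to it. Starts in any one of the rack's slots, leaning 30 degrees, handle towards the robot.
- carrier_bar (a point): Middle of the underside of the handle's top bar, 125 above the carrier's origin, axes as the carrier's: this spot must rest on the hook. The window below it, between bar and plate, is 110 wide (y) and 45 high.
- rack: Fixed light wooden rack, foot 135 x 170, with three slots at x = -30, 0, +30, all leaning 30 degrees from upright to its -x side (towards the robot). Fins 62 long hold a plate by its side edges (slot 7.5 wide); its lower edge stands 20 above the worktop. A plate is free once drawn 65 along its own plane. Origin: middle of the underside, z up.
- blank_a: Plain metal plate without a handle, 130 x 80 x 5, about 0.3 kg, standing in another slot of the rack. Origin and axes as the carrier's. Stays where it is.
- blank_b: A second plain metal plate like blank_a, in the remaining slot. Stays where it is.
- hook_stand: Fixed draining stand: round dark foot of radius 52, upright post of radius 6 (collar radius 10, top 222 high), and one hook of 8 mm round bar that leaves the post towards the stand's -x (roughly towards the robot), 205 high. Origin: middle of the foot's underside, z up.
- hook_seat (a point): Top of the hook's seat, 209 above the worktop, 48 in front of the post's axis; axes as the stand's, the hook points along -x. Level for 14 either way. At the front the tip turns up and ends 32 ahead of the seat and 17 above it; the hook's underside is 8 below the seat. At the post side it rises 7.
- mortar: White porcelain mortar, 116 across, 54 high, a bystander. Origin: middle of the underside.
- pestle: White porcelain pestle resting in the mortar, a bystander. Origin: under its middle.
- spot_plate: White porcelain spot plate with twelve wells, 121 x 92 x 13, a bystander. Origin: middle of the underside.
- bottle_by_hook: Brown dropper bottle, 39 across, 104 high, beside the draining stand, a bystander. Origin: middle of the underside.
- bottle_by_rack: Brown dropper bottle, 39 across, 104 high, beside the rack, a bystander. Origin: middle of the underside.

How it is judged:
By the outcome, as a careful person would: the job done as asked, in the order asked, and still so for the second after the job is handed in, with the robot touching nothing.
It also fails if it takes over 40 s, if anything falls off the work surface, if the arm or the gripper's body presses on something with over 40 N, if the wrist force passes 120 N, or if a joint passes its speed limit or range.

## Robot

A 7-joint arm with a two-finger parallel gripper is mounted at the origin on a cart in front of the work surface, level with it; the furniture and walls round the work are solid. World frame = base frame: x ahead of the robot, y to its left, z up, the work surface at z = 0. Lengths are in m, angles in rad, forces in N, time in s.
With the tool pointing down it reaches from about 0.425 to 0.95 m from the base axis. Payload 16.7 kg.
Tool frame: the origin (TCP) lies at the very end of the fingers, on their centre line; the grasp point (between the pads) lies 19 mm behind it (robot.grasp_offset is the distance from the TCP to the grasp point, in m); z points along the fingers, y is the line along which they close (so a half turn about z gives the same grasp; the last joint's range is limited). The gripper opens to 94 mm and grips with 3 to 60 N. Pads are 16 mm wide; open, the fingers measure 119 mm over their backs; the gripper's body (75 mm by 177 mm) begins 78 mm behind the grasp point.
Start: joints at [1.105, 0.426, 0.074, 1.606, -0.034, 1.111, -0.067], TCP at [0.21, -0.641, 0.178] pointing down, gripper open.
Joint ranges: [-2.85, 2.85], [-0.5, 2.14], [-1.23, 1.37], [0.21, 2.46], [-1.02, 4.16], [0.16, 2.05], [-2.73, 2.73]. Speed limits (rad/s): [1.89, 1.89, 2.39, 2.39, 3.01, 3.01, 3.01].

## Interface

Orientations are given as a 3x3 rotation matrix whose columns are the frame's x, y, z axes.
In Python, from rig import robot gives the robot as it stands.
- The arm moves only by the tool drive_tool, never from a script. Its argument "series" is a list of rows, each an object with "delta_pos": the shift along the tool's x, y, z in cm, a list of three; "rot": the turn, a rotation vector about the tool's x, y, z in rad, a list of three; "hand": the opening, from -1 (shut) to 1 (fully open). A call has 1 to 10 rows; each row shifts and turns the commanded pose from where the row before left it, along the tool's axes as they then stand; what a row does not reach is not made up. A row lasts 1/10 s, in which the tool goes at most 50 mm and 8.59 degrees, less where a joint would pass 70% of its speed; a pose out of reach is approached as far as the arm can. A call with a gripper value outside its range is refused whole. The fingers move at their own pace and stop on an object; "squeeze" is the grip in N (left out, the last holds). Time passes only in rows, so rows that do not move let the fingers close. It gives the time, the measured TCP pose, the force, the opening and the grip force at its end, in the units of the state.
- robot.read_state(): the state, without advancing time (a new reading comes with each control period).
- robot.read_camera(name): name is "side" or "top" or "wrist"; returns a dict with "frame" (384x512x3 uint8, blue, green, red), "vertical_fov" (degrees; the focal length in pixels is half the picture's height over the tangent of half this angle, whatever the lens; pixels are square), "cx", "cy" (the principal point, pixels), "k1" (the pictures are not rectified: a ray, as slopes to the right and down, at radius r is drawn at 1 + k1 r^2 times it, then the intrinsics apply), "R" (3x3) and "t" (3): a world point X has camera coordinates R X + t. Camera axes: x right, y down, z forward; pixel columns grow to the right and rows downward; lengths in m; the calibration is good to about 2 mm. A picture is of the moment at which its call begins. There is no depth.
- robot.sign_off(): hands the job in; it is judged then, once.
The state is a dict: "clock": time; "q": joint angles; "dq": joint speeds; "joint_torque": joint torques, N m; "eef_pos": TCP position; "tcp_rot": TCP orientation; "force": force on the tool from outside, world axes, zero at the start; "torque": the same for the moment, N m; "width": finger opening in m; "gripper_force": force on a finger pad.
Only numpy, scipy, OpenCV 4.12 (cv2) and the standard library are available. Lean on these libraries where they do the work, as an engineer would, in place of code of your own. Each camera call takes 0.05 s, during which the arm holds its last target. There are 200 camera calls.

## Working session

There is one attempt and no reset: what is moved stays moved. The work goes in short steps, Python scripts to look and compute and a tool call to move; the robot and the scene stay as the last step left them, time stands still between calls to the robot, and variables do not carry over. Pictures are saved under pics/ and viewed, at most 10 in all, crops included, and the job is handed in when it is done.

Besides the shell and the picture viewer there is one more tool, called after ">>>" in YAML: its name, and indented under it one key for each argument. drive_tool: Moves the arm, as the interface text tells. Its arguments: {"type":"object","properties":{"series":{"type":"array"},"squeeze":{"type":"number"}},"required":["series"]}

```bash
mkdir -p pics; ls; cat > h.py <<'E'
import numpy as np, cv2
from rig import robot
def grab(n,fn=None):
    c=robot.read_camera(n); 
    if fn: cv2.imwrite('pics/'+fn,c['frame'])
    return c
def K(c):
    f=c['frame'].shape[0]/2/np.tan(np.radians(c['vertical_fov'])/2)
    return np.array([[f,0,c['cx']],[0,f,c['cy']],[0,0,1.]]),np.array([c['k1'],0,0,0,0.])
def ray(c,uv):
    k,d=K(c); p=cv2.undistortPoints(np.array([[uv]],float),k,d)[0,0]
    R=np.array(c['R']);t=np.array(c['t']); v=R.T@np.r_[p,1]
    return -R.T@t, v/np.linalg.norm(v)
def onz(c,uv,z):
    o,v=ray(c,uv); return o+v*(z-o[2])/v[2]
def tri(*rs):
    A=sum(np.eye(3)-np.outer(v,v) for o,v in rs);b=sum((np.eye(3)-np.outer(v,v))@o for o,v in rs)
    X=np.linalg.solve(A,b); return X,[np.linalg.norm(np.cross(X-o,v)) for o,v in rs]
def proj(c,X):
    k,d=K(c); r=cv2.Rodrigues(np.array(c['R'],float))[0]
    return cv2.projectPoints(np.array(X,float).reshape(-1,1,3),r,np.array(c['t'],float),k,d)[0][:,0]
E
python3 - <<'E'
from h import *
import pickle
cs={n:grab(n,n+'0.png') for n in('side','top','wrist')}
pickle.dump(cs,open('c0.pkl','wb'))
for n,c in cs.items(): print(n,c['vertical_fov'],c['k1'],-np.array(c['R']).T@c['t'],np.round(c['R'],2).tolist())
s=robot.read_state();print(np.round(s['tcp_rot'],3),s['eef_pos'],s['force'],s['clock'])
E
```

```text
pics
side 54.12438137685774 -0.12542747819119976 [0.13729653 0.92136629 0.76289931] [[-0.94, -0.33, 0.01], [-0.19, 0.51, -0.84], [0.27, -0.79, -0.54]]
top 55.57038799115834 -0.03788794374873846 [0.30190463 0.03299624 1.28073792] [[0.0, -1.0, 0.03], [-0.99, -0.01, -0.13], [0.13, -0.03, -0.99]]
wrist 62.29587204074347 0.013939030923312905 [ 0.28211355 -0.61744053  0.38499944] [[0.31, -0.95, -0.0], [-0.92, -0.3, 0.26], [-0.25, -0.08, -0.96]]
[[ 0.95   0.311 -0.   ]
 [ 0.311 -0.95   0.001]
 [-0.    -0.001 -1.   ]] [ 0.21011699 -0.64107264  0.17722855] [0.28993269 0.1653365  0.11508579] 0.15
```

View pics/side0.png

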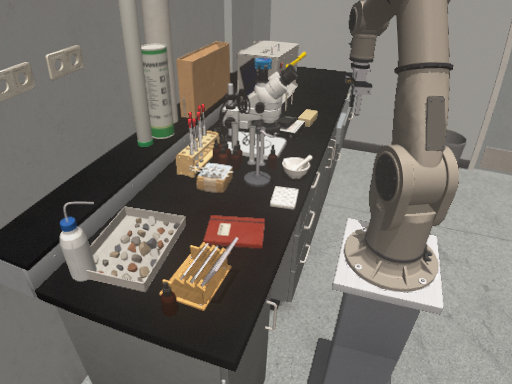

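View pics/top0.png

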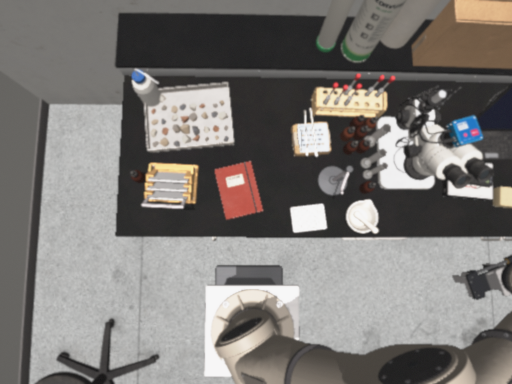

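```bash
python3 - <<'E'
import cv2,numpy as np
s=cv2.imread('pics/side0.png');t=cv2.imread('pics/top0.png')
def cr(im,x,y,w=80,h=60): return cv2.resize(im[y:y+h,x:x+w],(400,300),interpolation=cv2.INTER_CUBIC)
cv2.imwrite('pics/m1.png',np.vstack([np.hstack([cr(t,130,155),cr(t,300,150)]),np.hstack([cr(s,162,235),cr(s,220,130)])]))
E
```

```text
(no output)
```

View pics/m1.png

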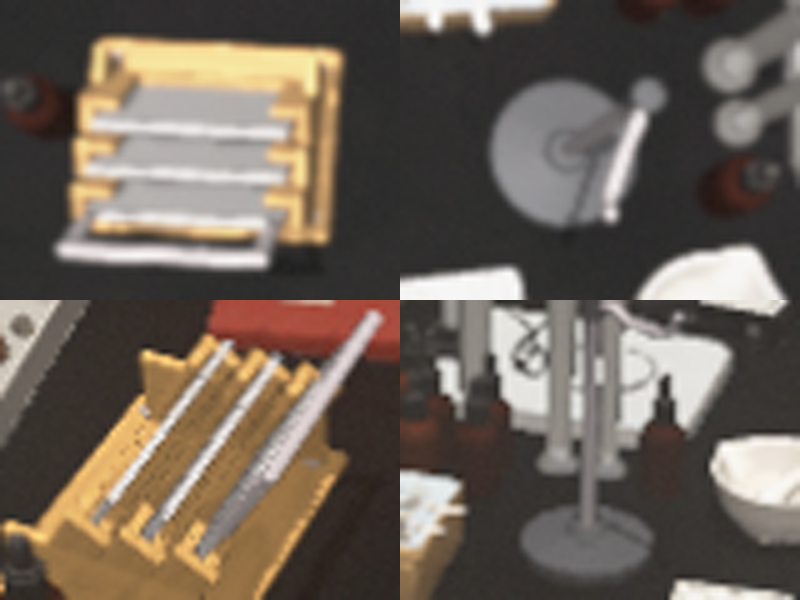

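```bash
python3 - <<'E'
from h import *
import pickle
cs=pickle.load(open('c0.pkl','rb'));t,s,w=cs['top'],cs['side'],cs['wrist']
print('bar ends z.137',onz(t,(142.2,204.8),.137),onz(t,(183.8,207.4),.137))
print('post top',onz(t,(349.6,169),.222),'foot',onz(t,(333,180),.0),'tip',onz(t,(342.4,192.8),.226))
# side: bar end (robot-left y end) crop(375,318)
sx=lambda a,b,ox,oy:(ox+a/5,oy+(b-300)/5)
print('bar +y end side',tri(ray(t,(142.2,204.8)),ray(s,sx(375,318,162,235))))
print('foot side',onz(s,(220+(585-400)/5,130+243/5),0.))
R=np.array(s_:=w['R']);
st=robot.read_state();T=np.array(st['tcp_rot'])
print('cam in tool: pos',T.T@(-R.T@w['t']-st['eef_pos']),'axes\n',np.round(T.T@R.T,3))
E
```

```text
bar ends z.137 [0.41049107 0.3489995  0.137     ] [0.40317521 0.21839148 0.137     ]
post top [ 0.51349516 -0.28477204  0.222     ] foot [ 0.51706123 -0.28970444  0.        ] tip [ 0.44110909 -0.25974161  0.226     ]
bar +y end side (array([0.38659626, 0.32149463, 0.22027016]), [np.float64(0.016397065118263658), np.float64(0.016397065118263603)])
foot side [ 0.51971413 -0.29159616  0.        ]
cam in tool: pos [ 0.07576139 -0.00024677 -0.20777602] axes
 [[ 0.001 -0.965 -0.263]
 [ 1.     0.001  0.001]
 [-0.001 -0.263  0.965]]
```

>>> drive_tool:
  series:
    - {"delta_pos": [0, 0, -5], "rot": [0, 0, -0.132], "hand": 1}
    - {"delta_pos": [0, 0, -5], "rot": [0, 0, -0.132], "hand": 1}
    - {"delta_pos": [0, 0, -5], "rot": [0, 0, -0.132], "hand": 1}
    - {"delta_pos": [0, 0, -5], "rot": [0, 0, -0.132], "hand": 1}
    - {"delta_pos": [0, 0, 0], "rot": [0, 0, -0.132], "hand": 1}
    - {"delta_pos": [0, 0, 0], "rot": [0, 0, -0.132], "hand": 1}
    - {"delta_pos": [0, 0, 0], "rot": [0, 0, -0.132], "hand": 1}
    - {"delta_pos": [4.7, 1.3, 0], "rot": [0, 0, 0], "hand": 1}
    - {"delta_pos": [4.7, 1.3, 0], "rot": [0, 0, 0], "hand": 1}
    - {"delta_pos": [4.7, 1.3, 0], "rot": [0, 0, 0], "hand": 1}

```text
clock: 1.15
eef_pos: [0.2934, -0.5191, 0.3773]
tcp_rot: [[0.325, 0.946, -0.0], [0.946, -0.325, 0.001], [0.0, -0.0, -1.0]]
force: [2.0, 0.1, 0.3]
width: 0.0937
gripper_force: 0.0
```

>>> drive_tool:
  series:
    - {"delta_pos": [4.7, 1.3, 0], "rot": [0, 0, 0], "hand": 1}
    - {"delta_pos": [4.7, 1.3, 0], "rot": [0, 0, 0], "hand": 1}
    - {"delta_pos": [4.7, 1.3, 0], "rot": [0, 0, 0], "hand": 1}
    - {"delta_pos": [4.7, 1.3, 0], "rot": [0, 0, 0], "hand": 1}
    - {"delta_pos": [4.7, 1.3, 0], "rot": [0, 0, 0], "hand": 1}
    - {"delta_pos": [4.7, 1.3, 0], "rot": [0, 0, 0], "hand": 1}
    - {"delta_pos": [0, 0, 0], "rot": [0, 0, 0], "hand": 1}
    - {"delta_pos": [0, 0, 0], "rot": [0, 0, 0], "hand": 1}

```text
clock: 1.95
eef_pos: [0.4584, -0.2783, 0.3777]
tcp_rot: [[0.322, 0.947, -0.0], [0.947, -0.322, 0.0], [-0.0, -0.0, -1.0]]
force: [-1.2, -0.3, 0.1]
width: 0.094
gripper_force: 0.0
```

```bash
python3 - <<'E'
from h import *
import pickle
c=grab('wrist','w1.png');pickle.dump(c,open('c1.pkl','wb'))
s=robot.read_state();print(np.round(s['tcp_rot'],3),s['eef_pos'],np.round(s['q'],2),s['force'],s['clock'])
X=np.array([.5181,-.290,0]);a=np.array([-.945,.33,0])
print(proj(c,[X+[0,0,.222],X+a*.048+[0,0,.209],X+a*.08+[0,0,.226]]))
E
```

```text
[[ 0.324  0.946 -0.   ]
 [ 0.946 -0.324 -0.   ]
 [-0.    -0.    -1.   ]] [ 0.45769318 -0.27952634  0.3776134 ] [ 0.75  0.1  -0.35  1.61  0.03  1.44  0.07] [-0.12595685 -0.26825578 -0.84365681] 2.0
[[304.90135855 167.76922382]
 [263.11120059 165.4233706 ]
 [235.66682585 167.7994614 ]]
```

View pics/w1.png

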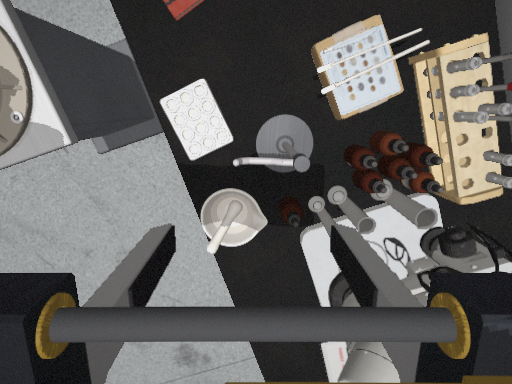

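>>> drive_tool:
  series:
    - {"delta_pos": [4, 0, 0], "rot": [0, 0, 0], "hand": 1}
    - {"delta_pos": [4, 0, 0], "rot": [0, 0, 0], "hand": 1}
    - {"delta_pos": [0, 0, 0], "rot": [0, 0, 0], "hand": 1}
    - {"delta_pos": [0, 0, 0], "rot": [0, 0, 0], "hand": 1}

```text
clock: 2.4
eef_pos: [0.4835, -0.2043, 0.3778]
tcp_rot: [[0.325, 0.946, -0.0], [0.946, -0.325, -0.0], [-0.0, -0.0, -1.0]]
force: [-1.3, -0.6, -0.3]
width: 0.094
gripper_force: 0.0
```

```bash
python3 - <<'E'
from h import *
import pickle
c=grab('wrist','w2.png');pickle.dump(c,open('c2.pkl','wb'))
a=pickle.load(open('c1.pkl','rb'))
X=np.array([.5181,-.290,0]);p=proj(c,[X+[0,0,.222]])[0];print(p)
x0,y0=int(p[0])-80,int(p[1])-45
cr=lambda im,x,y:cv2.resize(im[y:y+75,x:x+100],(800,600),interpolation=cv2.INTER_CUBIC)[:,:]
A=cv2.resize(a['frame'][135:210,225:325],(800,600),interpolation=cv2.INTER_CUBIC)[80:380]
B=cv2.resize(c['frame'][y0:y0+75,x0:x0+100],(800,600),interpolation=cv2.INTER_CUBIC)[80:380]
print(x0,y0)
cv2.imwrite('pics/m2.png',np.vstack([A,B]))
E
```

```text
[302.19638653 230.54103936]
222 185
```

View pics/m2.png

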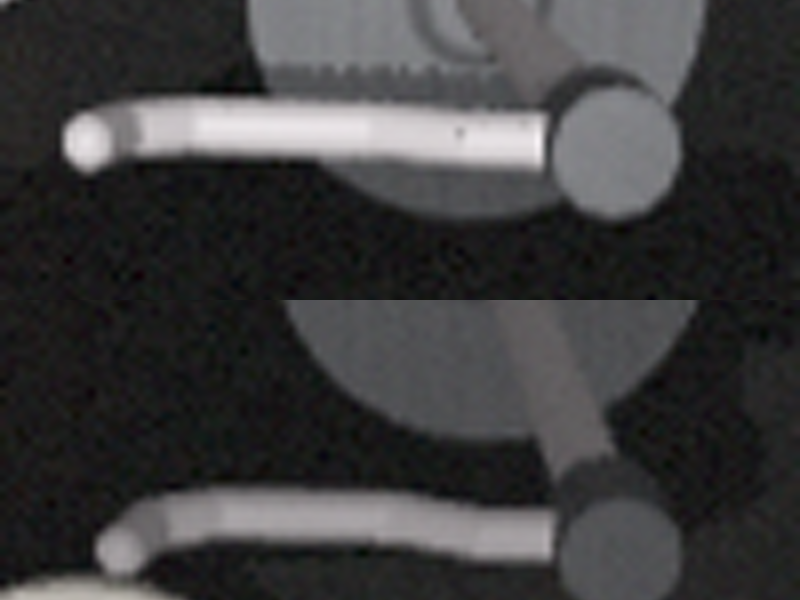

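```bash
python3 - <<'E'
from h import *
import pickle
a=pickle.load(open('c1.pkl','rb'));b=pickle.load(open('c2.pkl','rb'));t=pickle.load(open('c0.pkl','rb'))['top']
A={'top':(616,153),'tip':(88,143),'seat':(280,128)};B={'top':(620,552),'tip':(122,552),'seat':(297,515)}
for k in A:
    ua=(225+A[k][0]/8-.44,135+(A[k][1]+80)/8-.44);ub=(222+B[k][0]/8-.44,185+(B[k][1]-220)/8-.44)
    X,e=tri(ray(a,ua),ray(b,ub));print(k,np.round(X,4),np.round(e,4))
    z={'top':.222,'tip':.224,'seat':.209}[k]
    print('   z-plane',onz(a,ua,z)[:2],onz(b,ub,z)[:2])
E
```

```text
top [ 0.5163 -0.2852  0.2169] [0. 0.]
   z-plane [ 0.51578514 -0.2841613 ] [ 0.51615119 -0.28315351]
tip [ 0.4443 -0.2582  0.2229] [0.0002 0.0002]
   z-plane [ 0.44425062 -0.25799343] [ 0.44465245 -0.25788399]
seat [ 0.4701 -0.2678  0.2049] [0.0004 0.0004]
   z-plane [ 0.47056203 -0.26721648] [ 0.47016403 -0.26616832]
```

>>> drive_tool:
  series:
    - {"delta_pos": [4.1, -2.1, 0], "rot": [0, 0, 0], "hand": 1}
    - {"delta_pos": [4.1, -2.1, 0], "rot": [0, 0, 0], "hand": 1}
    - {"delta_pos": [4.1, -2.1, 0], "rot": [0, 0, 0], "hand": 1}
    - {"delta_pos": [4.1, -2.1, 0], "rot": [0, 0, 0], "hand": 1}
    - {"delta_pos": [4.1, -2.1, 0], "rot": [0, 0, 0], "hand": 1}
    - {"delta_pos": [4.1, -2.1, 0], "rot": [0, 0, 0], "hand": 1}
    - {"delta_pos": [4.1, -2.1, 0], "rot": [0, 0, 0], "hand": 1}
    - {"delta_pos": [4.1, -2.1, 0], "rot": [0, 0, 0], "hand": 1}
    - {"delta_pos": [4.1, -2.1, 0], "rot": [0, 0, -0.14], "hand": 1}
    - {"delta_pos": [0, 0, 0], "rot": [0, 0, -0.14], "hand": 1}

```text
clock: 3.45
eef_pos: [0.4238, 0.2108, 0.3781]
tcp_rot: [[0.04, 0.999, 0.0], [0.999, -0.04, 0.002], [0.002, 0.0, -1.0]]
force: [-0.1, -1.1, -0.5]
width: 0.0939
gripper_force: 0.0
```

>>> drive_tool:
  series:
    - {"delta_pos": [0, 0, 0], "rot": [0, 0, 0], "hand": 1}
    - {"delta_pos": [0, 0, 0], "rot": [0, 0, 0], "hand": 1}

```text
clock: 3.65
eef_pos: [0.4256, 0.205, 0.3777]
tcp_rot: [[0.057, 0.998, -0.0], [0.998, -0.057, -0.0], [-0.0, -0.0, -1.0]]
force: [-0.3, 0.1, -0.4]
width: 0.0939
gripper_force: 0.0
```

```bash
python3 - <<'E'
from h import *
import pickle
c=grab('wrist','w3.png');pickle.dump(c,open('c3.pkl','wb'))
s=robot.read_state();print(np.round(s['tcp_rot'],3),s['eef_pos'],np.round(s['q'],2),s['clock'])
print(proj(c,[[.4105,.349,.137],[.4032,.2184,.137]]))
E
```

```text
[[ 0.057  0.998 -0.   ]
 [ 0.998 -0.057 -0.   ]
 [-0.    -0.    -1.   ]] [0.42551977 0.20510339 0.37770977] [ 0.28  0.   -0.85  1.71  0.    1.43 -0.63] 3.7
[[235.20262182  53.8018144 ]
 [236.6325672  154.03391535]]
```

>>> drive_tool:
  series:
    - {"delta_pos": [4, 0, 0], "rot": [0, 0, 0], "hand": 1}
    - {"delta_pos": [4, 0, 0], "rot": [0, 0, 0], "hand": 1}
    - {"delta_pos": [0, 0, 0], "rot": [0, 0, 0], "hand": 1}
    - {"delta_pos": [0, 0, 0], "rot": [0, 0, 0], "hand": 1}

```text
clock: 4.1
eef_pos: [0.4292, 0.2862, 0.3774]
tcp_rot: [[0.053, 0.999, -0.001], [0.999, -0.053, 0.0], [-0.0, -0.001, -1.0]]
force: [-0.5, -1.0, -0.5]
width: 0.094
gripper_force: 0.0
```

```bash
python3 - <<'E'
from h import *
import pickle
c=grab('wrist','w4.png');pickle.dump(c,open('c4.pkl','wb'))
s=robot.read_state();print(np.round(s['tcp_rot'],3),s['eef_pos'],np.round(s['q'],2),s['clock'])
a=pickle.load(open('c3.pkl','rb'))
P=[[.4105,.349,.137],[.4032,.2184,.137]]
ims=[]
for k in(a,c):
    p=proj(k,P).mean(0);x0,y0=int(p[0]-65),int(p[1]-90);x0=max(x0,0);y0=max(y0,0);print(p,x0,y0)
    ims.append(cv2.resize(k['frame'][y0:y0+150,x0:x0+100],(400,600),interpolation=cv2.INTER_CUBIC))
cv2.imwrite('pics/m3.png',np.hstack(ims))
E
```

```text
[[ 0.054  0.999 -0.001]
 [ 0.999 -0.054 -0.   ]
 [-0.    -0.    -1.   ]] [0.42937315 0.2854862  0.37755168] [ 0.15  0.12 -0.94  1.62  0.1   1.45 -0.85] 4.15
[235.91759451 103.91786487] 170 13
[237.5299685  163.34678961] 172 73
```

View pics/m3.png

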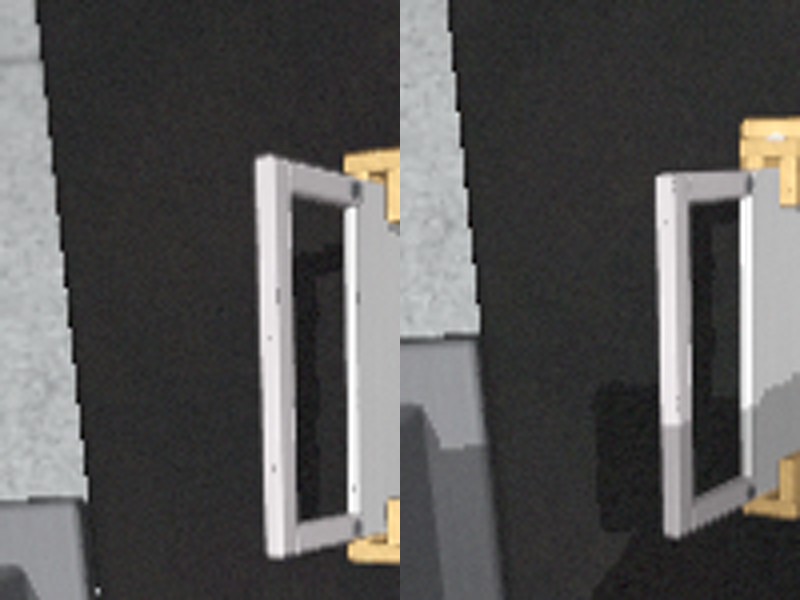

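```bash
python3 - <<'E'
from h import *
import pickle
a=pickle.load(open('c3.pkl','rb'));b=pickle.load(open('c4.pkl','rb'))
ua=lambda p:(170+p[0]/4-.37,13+p[1]/4-.37);ub=lambda p:(172+p[0]/4-.37,73+p[1]/4-.37)
Q={'+y':((266,159),(267,176)),'-y':((277,556),(278,536)),'+y bolt':((356,189),(349,184)),'-y bolt':((358,525),(349,490)),'+y inner':((292,195),(292,203)),'-y inner':((297,522),(294,509))}
for k,(p,q) in Q.items():
    X,e=tri(ray(a,ua(p)),ray(b,ub(q)));print(k,np.round(X,4),np.round(e,4),onz(a,ua(p),.1386),onz(b,ub(q),.1386))
E
```

```text
+y [0.4121 0.3507 0.1366] [0.0002 0.0002] [0.41189052 0.35038417 0.1386    ] [0.41239858 0.35072789 0.1386    ]
-y [0.4074 0.2217 0.138 ] [0.0008 0.0008] [0.40668769 0.22182668 0.1386    ] [0.40822638 0.22191075 0.1386    ]
+y bolt [0.4412 0.3452 0.0974] [0.0003 0.0003] [0.44056724 0.33974746 0.1386    ] [0.44023844 0.34662232 0.1386    ]
-y bolt [0.4358 0.2263 0.0961] [0.0004 0.0004] [0.43568411 0.23103773 0.1386    ] [0.43517154 0.23813025 0.1386    ]
+y inner [0.4197 0.3407 0.1261] [0.0004 0.0004] [0.41960463 0.33911893 0.1386    ] [0.42039656 0.34130187 0.1386    ]
-y inner [0.4149 0.234  0.1457] [0.0001 0.0001] [0.41446807 0.23327893 0.1386    ] [0.41471549 0.23195472 0.1386    ]
```

>>> drive_tool:
  series:
    - {"delta_pos": [0, 0, 0], "rot": [0, 0, -0.018], "hand": 1}
    - {"delta_pos": [0, 0, 0], "rot": [-0.131, 0, 0], "hand": 1}
    - {"delta_pos": [0, 0, 0], "rot": [-0.131, 0, 0], "hand": 1}
    - {"delta_pos": [0, 0, 0], "rot": [-0.131, 0, 0], "hand": 1}
    - {"delta_pos": [0, 0, 0], "rot": [-0.131, 0, 0], "hand": 1}
    - {"delta_pos": [0, 0, 0], "rot": [0, 0, 0], "hand": 1}

```text
clock: 4.75
eef_pos: [0.4264, 0.2859, 0.378]
tcp_rot: [[0.031, 0.861, 0.507], [1.0, -0.025, -0.02], [-0.004, 0.508, -0.861]]
force: [0.0, -1.2, -0.2]
width: 0.0942
gripper_force: 0.0
```

```bash
cat > go.py <<'E'
from h import *
# deltas in tool axes (cm) and rot to a target pose
yc=np.array([.0364,.9993,0]);xc=np.array([.8654,-.0315,.5]);zc=np.cross(xc,yc)
G=np.array([.4098,.2862,.1383])-.006*zc-.028*yc
Rg=np.c_[yc,xc,-zc]
def dlt(Rt,P):
    s=robot.read_state();R=np.array(s['tcp_rot']);rv=cv2.Rodrigues(R.T@Rt)[0].ravel()
    print('pos',np.round(s['eef_pos'],4),'d now-axes cm',np.round(R.T@(P-s['eef_pos'])*100,2),'tgt-axes',np.round(Rt.T@(P-s['eef_pos'])*100,2),'rot',np.round(rv,4),'q',np.round(s['q'],2),'t',s['clock'],'w',s['width'],'f',np.round(s['force'],1))
E
python3 - <<'E'
from go import *
dlt(Rg,G-.019*zc+.08*zc); dlt(Rg,G-.019*zc)
E
```

```text
pos [0.4264 0.2859 0.378 ] d now-axes cm [ -2.72 -13.58  14.31] tgt-axes [ -2.83 -13.43  14.43] rot [0.0091 0.0012 0.0068] q [ 0.18 -0.29 -0.97  1.96  0.19  0.99 -0.93] t 4.75 w 0.0942372492700562 f [ 0.  -1.2 -0.2]
pos [0.4264 0.2859 0.378 ] d now-axes cm [ -2.71 -13.65  22.31] tgt-axes [ -2.83 -13.43  22.42] rot [0.0091 0.0012 0.0068] q [ 0.18 -0.29 -0.97  1.96  0.19  0.99 -0.93] t 4.75 w 0.0942372492700562 f [ 0.  -1.2 -0.2]
```

>>> drive_tool:
  series:
    - {"delta_pos": [-0.4, -2.2, 2.4], "rot": [0, 0, 0], "hand": 1}
    - {"delta_pos": [-0.4, -2.2, 2.4], "rot": [0, 0, 0], "hand": 1}
    - {"delta_pos": [-0.4, -2.2, 2.4], "rot": [0, 0, 0], "hand": 1}
    - {"delta_pos": [-0.5, -2.2, 2.4], "rot": [0, 0, 0], "hand": 1}
    - {"delta_pos": [-0.5, -2.2, 2.4], "rot": [0, 0, 0], "hand": 1}
    - {"delta_pos": [-0.5, -2.4, 2.4], "rot": [0, 0, 0], "hand": 1}
    - {"delta_pos": [0, 0, 0], "rot": [0, 0, 0], "hand": 1}
    - {"delta_pos": [0, 0, 0], "rot": [0, 0, 0], "hand": 1}

```text
clock: 5.55
eef_pos: [0.3843, 0.2613, 0.1866]
tcp_rot: [[0.032, 0.866, 0.498], [1.0, -0.027, -0.016], [-0.0, 0.499, -0.867]]
force: [1.4, -0.6, 0.5]
width: 0.0941
gripper_force: 0.0
```

```bash
python3 - <<'E'
from go import *
dlt(Rg,G-.019*zc)
c=grab('wrist','w5.png')
print(proj(c,[G+.028*yc+s*.065*yc+.006*zc for s in(-1,0,1)]))
E
```

```text
pos [0.3843 0.2613 0.1866] d now-axes cm [-0.23 -0.28  7.92] tgt-axes [-0.21 -0.29  7.91] rot [-0.0015 -0.002   0.0044] q [ 0.21 -0.14 -1.21  2.31  0.51  0.68 -1.42] t 5.55 w 0.09407030849606322 f [ 1.4 -0.6  0.5]
[[249.01780052 241.60800247]
 [249.24918622 169.74385437]
 [249.50671822  87.97679875]]
```

View pics/w5.png

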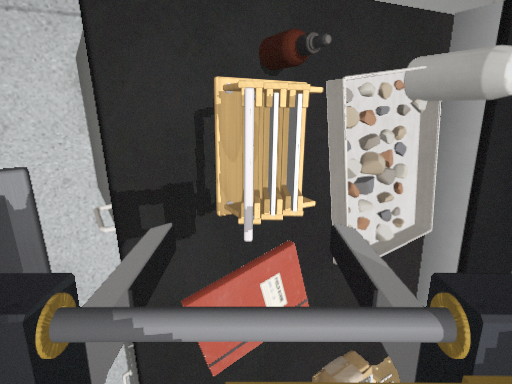

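>>> drive_tool:
  series:
    - {"delta_pos": [-0.1, -0.1, 2], "rot": [0, 0, 0], "hand": 1}
    - {"delta_pos": [-0.1, -0.2, 2], "rot": [0, 0, 0], "hand": 1}
    - {"delta_pos": [0, 0, 2], "rot": [0, 0, 0], "hand": 1}
    - {"delta_pos": [0, 0, 1.9], "rot": [0, 0, 0], "hand": 1}
    - {"delta_pos": [0, 0, 0], "rot": [0, 0, 0], "hand": 1}
    - {"delta_pos": [0, 0, 0], "rot": [0, 0, 0], "hand": 1}

```text
clock: 6.2
eef_pos: [0.4211, 0.2585, 0.1173]
tcp_rot: [[0.032, 0.865, 0.5], [0.999, -0.028, -0.016], [0.0, 0.5, -0.866]]
force: [-0.8, 1.2, 0.0]
width: 0.0942
gripper_force: 0.0
```

```bash
python3 - <<'E'
from go import *
dlt(Rg,G-.019*zc)
E
```

```text
pos [0.4211 0.2585 0.1173] d now-axes cm [-0.07 -0.02  0.06] tgt-axes [-0.07 -0.02  0.06] rot [ 0.0001 -0.0021  0.0034] q [ 0.08  0.18 -1.18  2.35  1.03  0.75 -1.9 ] t 6.2 w 0.094238429768 f [-0.8  1.2  0. ]
```

Sub-millimetre. Close.

>>> drive_tool:
  series:
    - {"delta_pos": [0, 0, 0], "rot": [0, 0, 0], "hand": -0.5}
    - {"delta_pos": [0, 0, 0], "rot": [0, 0, 0], "hand": -1}
    - {"delta_pos": [0, 0, 0], "rot": [0, 0, 0], "hand": -1}
    - {"delta_pos": [0, 0, 0], "rot": [0, 0, 0], "hand": -1}
    - {"delta_pos": [0, 0, 0], "rot": [0, 0, 0], "hand": -1}
    - {"delta_pos": [0, 0, 0], "rot": [0, 0, 0], "hand": -1}
    - {"delta_pos": [0, 0, 0], "rot": [0, 0, 0], "hand": -1}
    - {"delta_pos": [0, 0, 0], "rot": [0, 0, 0], "hand": -1}
    - {"delta_pos": [0, 0, 0], "rot": [0, 0, 0], "hand": -1}
    - {"delta_pos": [0, 0, 0], "rot": [0, 0, 0], "hand": -1}
  squeeze: 50

```text
clock: 7.2
eef_pos: [0.4208, 0.258, 0.1161]
tcp_rot: [[0.032, 0.865, 0.5], [0.999, -0.028, -0.016], [0.0, 0.5, -0.866]]
force: [0.8, -0.5, -0.1]
width: 0.0175
gripper_force: 0.0
```

>>> drive_tool:
  series:
    - {"delta_pos": [0, 0, 0], "rot": [0, 0, 0], "hand": -1}
    - {"delta_pos": [0, 0, 0], "rot": [0, 0, 0], "hand": -1}
    - {"delta_pos": [0, 0, 0], "rot": [0, 0, 0], "hand": -1}
    - {"delta_pos": [0, 0, 0], "rot": [0, 0, 0], "hand": -1}

```text
clock: 7.6
eef_pos: [0.4208, 0.258, 0.1162]
tcp_rot: [[0.032, 0.865, 0.5], [0.999, -0.028, -0.016], [0.0, 0.5, -0.866]]
force: [0.6, 0.3, 0.1]
width: 0.0005
gripper_force: 0.0
```

```bash
python3 - <<'E'
from go import *
c=grab('wrist'); d=grab('side');t=grab('top')
import pickle; pickle.dump((c,d,t),open('c6.pkl','wb'))
s=d['frame'][225:315,150:270];cv2.imwrite('pics/m4.png',np.hstack([cv2.resize(c['frame'],(400,300)),cv2.resize(s,(400,300),interpolation=cv2.INTER_CUBIC)]))
print(proj(c,[G+.028*yc+s*.065*yc+.006*zc for s in(-1,0,1)]), proj(d,[G,G-.019*zc]),proj(c,[G]))
E
```

```text
[[253.05902735 288.59769771]
 [253.66534543 191.53865472]
 [254.39533561  75.31706305]] [[230.45828291 246.4052024 ]
 [227.16247659 250.33828931]] [[253.36765861 231.70843884]]
```

View pics/m4.png

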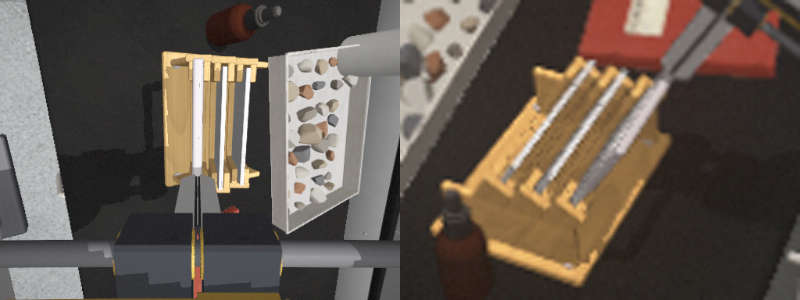

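```bash
python3 - <<'E'
from go import *
import pickle; c,d,t=pickle.load(open('c6.pkl','rb'))
s=robot.read_state(); P=np.array(s['eef_pos']);R=np.array(s['tcp_rot'])
B=lambda y,z,x=0:G+.028*yc-.131*zc+x*xc+y*yc+z*zc
print('wrist tip',proj(c,[P,P-.019*R[:,2],P-.05*R[:,2]]).round(1).tolist())
print('wrist bar ends top',proj(c,[B(-.065,.137),B(.065,.137)]).round(1).tolist())
print('side tip',proj(d,[P,P-.019*R[:,2]]).round(1).tolist(),'bar ends',proj(d,[B(-.065,.137),B(.065,.137),B(.065,.0)]).round(1).tolist(),)
a=cv2.resize(c['frame'][150:300,205:305],(400,600),interpolation=cv2.INTER_CUBIC)
b=cv2.resize(d['frame'][225:300,190:240],(400,600),interpolation=cv2.INTER_CUBIC)
cv2.imwrite('pics/m5.png',np.hstack([a,b]))
E
```

```text
wrist tip [[252.4, 221.0], [252.4, 231.3], [252.3, 252.9]]
wrist bar ends top [[253.1, 288.6], [254.4, 75.3]]
side tip [[227.3, 250.6], [230.6, 246.6]] bar ends [[237.2, 236.4], [215.5, 269.6], [193.4, 295.4]]
```

View pics/m5.png

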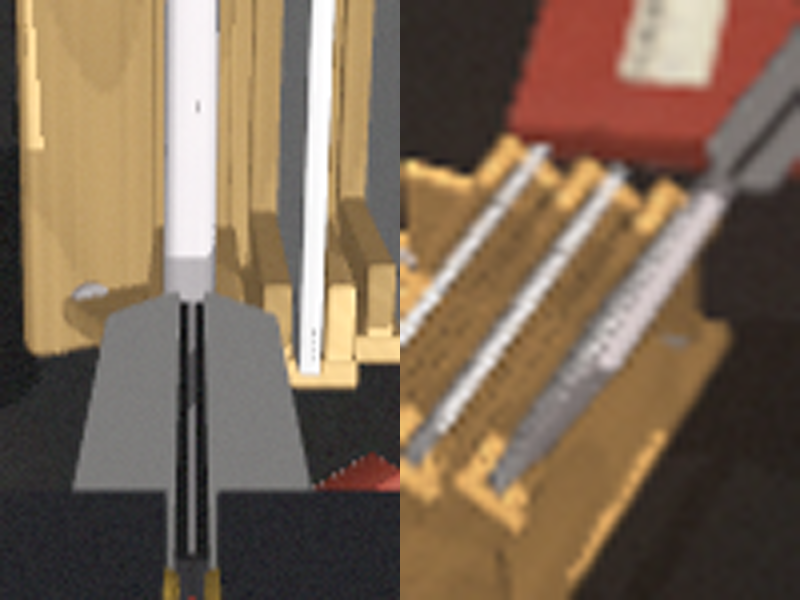

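```bash
python3 - <<'E'
from go import *
import pickle; c,d,t=pickle.load(open('c6.pkl','rb'))
s=robot.read_state(); P=np.array(s['eef_pos']);R=np.array(s['tcp_rot'])
for z in(0,-.01,-.02,-.03): print(z,[proj(c,[P+R@[x,0,z]])[0].round(1).tolist() for x in(.008,.01)],[proj(d,[P+R@[x,0,z]])[0].round(1).tolist() for x in(-.01,0,.01)])
E
```

```text
0 [[252.4, 210.1], [252.4, 207.3]] [[228.9, 248.2], [227.3, 250.6], [225.7, 253.0]]
-0.01 [[252.4, 214.8], [252.4, 211.9]] [[230.6, 246.1], [229.0, 248.5], [227.4, 251.0]]
-0.02 [[252.4, 220.0], [252.4, 217.0]] [[232.3, 244.0], [230.8, 246.4], [229.2, 248.9]]
-0.03 [[252.3, 225.8], [252.4, 222.6]] [[234.1, 241.9], [232.6, 244.3], [231.0, 246.8]]
```

>>> drive_tool:
  series:
    - {"delta_pos": [0, 0, 0], "rot": [0, 0, 0], "hand": 0.2}
    - {"delta_pos": [0, 0, 0], "rot": [0, 0, 0], "hand": 0.2}
    - {"delta_pos": [0, 0, 0], "rot": [0, 0, 0], "hand": 0.2}
    - {"delta_pos": [0, 0, 0], "rot": [0, 0, 0], "hand": 0.2}
    - {"delta_pos": [0, 0, 0], "rot": [0, 0, 0], "hand": 0.2}
    - {"delta_pos": [0, 0, 0], "rot": [0, 0, 0], "hand": 0.2}

```text
clock: 8.35
eef_pos: [0.4208, 0.258, 0.1162]
tcp_rot: [[0.032, 0.865, 0.5], [0.999, -0.028, -0.016], [0.0, 0.5, -0.866]]
force: [0.4, 0.7, 0.1]
width: 0.0451
gripper_force: 0.0
```

>>> drive_tool:
  series:
    - {"delta_pos": [0, 0, 0.9], "rot": [0, 0, 0], "hand": 0.2}
    - {"delta_pos": [0, 0, 0.8], "rot": [0, 0, 0], "hand": 0.2}
    - {"delta_pos": [0, 0, 0.8], "rot": [0, 0, 0], "hand": 0.2}
    - {"delta_pos": [0, 0, 0], "rot": [0, 0, 0], "hand": -1}
    - {"delta_pos": [0, 0, 0], "rot": [0, 0, 0], "hand": -1}
    - {"delta_pos": [0, 0, 0], "rot": [0, 0, 0], "hand": -1}
    - {"delta_pos": [0, 0, 0], "rot": [0, 0, 0], "hand": -1}
    - {"delta_pos": [0, 0, 0], "rot": [0, 0, 0], "hand": -1}
    - {"delta_pos": [0, 0, 0], "rot": [0, 0, 0], "hand": -1}
    - {"delta_pos": [0, 0, 0], "rot": [0, 0, 0], "hand": -1}
  squeeze: 50

```text
clock: 9.35
eef_pos: [0.4333, 0.2576, 0.0947]
tcp_rot: [[0.032, 0.865, 0.5], [0.999, -0.028, -0.016], [0.0, 0.501, -0.866]]
force: [-2.8, 0.2, 3.0]
width: 0.0075
gripper_force: 50.0
```

>>> drive_tool:
  series:
    - {"delta_pos": [0, 0, 0], "rot": [0, 0, 0], "hand": -1}
    - {"delta_pos": [0, 0, 0], "rot": [0, 0, 0], "hand": -1}

```text
clock: 9.55
eef_pos: [0.4333, 0.2576, 0.0947]
tcp_rot: [[0.032, 0.865, 0.5], [0.999, -0.028, -0.016], [-0.0, 0.501, -0.866]]
force: [-2.9, -2.2, 5.4]
width: 0.0074
gripper_force: 50.0
```

>>> drive_tool:
  series:
    - {"delta_pos": [0, 0, -0.8], "rot": [0, 0, 0], "hand": -1}
    - {"delta_pos": [0, 0, -1.2], "rot": [0, 0, 0], "hand": -1}
    - {"delta_pos": [0, 0, -1.5], "rot": [0, 0, 0], "hand": -1}
    - {"delta_pos": [0, 0, -1.5], "rot": [0, 0, 0], "hand": -1}
    - {"delta_pos": [0, 0, -1.5], "rot": [0, 0, 0], "hand": -1}
    - {"delta_pos": [0, 0, -1.5], "rot": [0, 0, 0], "hand": -1}
    - {"delta_pos": [0, 0, -1.0], "rot": [0, 0, 0], "hand": -1}
    - {"delta_pos": [0, 0, 0], "rot": [0, 0, 0], "hand": -1}

```text
clock: 10.35
eef_pos: [0.3884, 0.2592, 0.1736]
tcp_rot: [[0.032, 0.864, 0.502], [0.999, -0.028, -0.016], [0.0, 0.503, -0.865]]
force: [0.7, -0.3, -2.6]
width: 0.0074
gripper_force: 50.0
```

```bash
python3 - <<'E'
from go import *
R=np.array([[.032,.865,.5],[.999,-.028,-.016],[0,.501,-.866]]);P=np.array([.4333,.2576,.0947])
U=G+.028*yc-.006*zc
print('U in tool',R.T@(U-P)); s=robot.read_state();print(np.round(s['q'],2),s['force'],s['eef_pos'])
P2=np.array(s['eef_pos']);R2=np.array(s['tcp_rot']);off=R.T@(U-P);Rc=R.T@np.c_[xc,yc,zc]
c=grab('wrist');h=lambda y,z:P2+R2@(off+Rc@[0,y,z-.125])
print('pred bar top ends',proj(c,[h(-.065,.137),h(.065,.137)]),'plate bottom z',h(0,0))
g=c['frame'].min(2)>170; n,l,st,ce=cv2.connectedComponentsWithStats(g.astype(np.uint8))
for i in np.argsort(-st[1:,4])[:6]+1: print(st[i],ce[i].round())
cv2.imwrite('pics/w7.png',c['frame'])
E
```

```text
U in tool [ 0.02779308  0.00070175 -0.03796495]
[ 0.12 -0.08 -1.16  2.33  0.63  0.69 -1.54] [ 0.73675432 -0.27093083 -2.63227929] [0.38838025 0.25918502 0.17357096]
pred bar top ends [[253.01558519 312.52600214]
 [254.48761193  70.15702092]] plate bottom z [0.43346228 0.28527786 0.09860473]
[    0    14   122   293 17869] [ 57. 174.]
[ 347   63   99  212 8087] [386. 157.]
[ 245   69   16  237 3066] [252. 176.]
[  12  342  114   41 2446] [ 80. 360.]
[274  90   8 129 587] [277. 152.]
[296  91  11 124 555] [301. 151.]
```

>>> drive_tool:
  series:
    - {"delta_pos": [0, 1, -1.7], "rot": [0, 0, 0], "hand": -1}
    - {"delta_pos": [0, 2, -3.4], "rot": [0, 0, 0], "hand": -1}
    - {"delta_pos": [0, 2, -3.4], "rot": [0, 0, 0], "hand": -1}
    - {"delta_pos": [0, 2, -3.4], "rot": [0, 0, 0], "hand": -1}
    - {"delta_pos": [0, 0.5, 0], "rot": [0.105, 0, 0], "hand": -1}
    - {"delta_pos": [0, 0.5, 0], "rot": [0.105, 0, 0], "hand": -1}
    - {"delta_pos": [0, 0.5, 0], "rot": [0.105, 0, 0], "hand": -1}
    - {"delta_pos": [0, 0.5, 0], "rot": [0.105, 0, 0], "hand": -1}
    - {"delta_pos": [0, 0.5, 0], "rot": [0.105, 0, 0], "hand": -1}
    - {"delta_pos": [0, 0, 0], "rot": [0, 0, 0], "hand": -1}

```text
clock: 11.4
eef_pos: [0.4158, 0.2562, 0.3153]
tcp_rot: [[0.037, 0.999, -0.01], [0.999, -0.037, -0.001], [-0.002, -0.01, -1.0]]
force: [0.6, 0.1, -3.3]
width: 0.0073
gripper_force: 50.0
```

```bash
cat >> go.py <<'E'
off=np.array([.0278,.0007,-.038]); Rrel=np.array([[.032,.865,.5],[.999,-.028,-.016],[0,.501,-.866]]).T@np.c_[xc,yc,zc]
xs=np.array([.939,-.344,0]);ys=np.array([.344,.939,0]);zs=np.array([0,0,1.])
seat=np.array([.4709,-.2677,.209])
Rh=np.c_[xs,ys,zs]@Rrel.T   # tool rotation at hook
def hang(dx,dz,dy=0): return seat+xs*dx+ys*dy+zs*dz-Rh@off
E
python3 - <<'E'
from go import *
dlt(Rh,hang(-.075,.07)); print(Rh.round(3),hang(-.075,.07))
E
```

```text
pos [0.4158 0.2562 0.3153] d now-axes cm [-52.44  -0.51   7.53] tgt-axes [-50.12  15.46   7.33] rot [-0.0104  0.0052  0.3103] q [ 0.01  0.07 -0.71  1.78  0.04  1.32 -0.75] t 11.4 w 0.007344483396488928 f [ 0.6  0.1 -3.3]
[[ 0.34   0.94   0.001]
 [ 0.94  -0.341  0.002]
 [ 0.002  0.001 -1.   ]] [ 0.39039354 -0.26771164  0.24093745]
```

>>> drive_tool:
  series:
    - {"delta_pos": [-2.4, 1.0, 0], "rot": [0, 0, 0], "hand": -1}
    - {"delta_pos": [-4.5, 1.2, 0], "rot": [0, 0, 0], "hand": -1}
    - {"delta_pos": [-4.7, 1.2, 0], "rot": [0, 0, 0], "hand": -1}
    - {"delta_pos": [-4.7, 1.2, 0], "rot": [0, 0, 0], "hand": -1}
    - {"delta_pos": [-4.7, 1.2, 0], "rot": [0, 0, 0], "hand": -1}
    - {"delta_pos": [-4.7, 0.6, 0], "rot": [0, 0, 0], "hand": -1}
    - {"delta_pos": [-4.7, -0.6, 0], "rot": [0, 0, 0], "hand": -1}
    - {"delta_pos": [-4.7, -1.2, 0], "rot": [0, 0, 0], "hand": -1}
    - {"delta_pos": [-4.7, -1.2, 0], "rot": [0, 0, 0], "hand": -1}
    - {"delta_pos": [-4.7, -1.2, 0], "rot": [0, 0, 0], "hand": -1}

```text
clock: 12.4
eef_pos: [0.419, -0.1895, 0.3168]
tcp_rot: [[0.033, 0.999, -0.004], [0.999, -0.033, -0.001], [-0.002, -0.004, -1.0]]
force: [1.2, -0.7, -2.6]
width: 0.0073
gripper_force: 50.0
```

>>> drive_tool:
  series:
    - {"delta_pos": [-4.0, -1.2, 0], "rot": [0, 0, 0], "hand": -1}
    - {"delta_pos": [-2.5, -1.0, 0], "rot": [0, 0, 0], "hand": -1}
    - {"delta_pos": [-1.4, -0.6, 0], "rot": [0, 0, 0], "hand": -1}
    - {"delta_pos": [0, 0, 0], "rot": [0, 0, 0.103], "hand": -1}
    - {"delta_pos": [0, 0, 0], "rot": [0, 0, 0.103], "hand": -1}
    - {"delta_pos": [0, 0, 0], "rot": [0, 0, 0.103], "hand": -1}
    - {"delta_pos": [0, 0, 0], "rot": [0, 0, 0], "hand": -1}

```text
clock: 13.1
eef_pos: [0.3894, -0.2656, 0.3168]
tcp_rot: [[0.337, 0.941, -0.004], [0.941, -0.337, -0.0], [-0.002, -0.004, -1.0]]
force: [1.1, 1.2, -3.1]
width: 0.007
gripper_force: 50.0
```

```bash
python3 - <<'E'
from go import *
dlt(Rh,hang(-.075,.026))
E
```

```text
pos [ 0.3894 -0.2656  0.3168] d now-axes cm [-0.15  0.21 11.98] tgt-axes [-0.19  0.15 11.98] rot [-0.0043  0.004   0.0037] q [ 0.6  -0.01 -0.14  1.84  0.    1.31  0.12] t 13.1 w 0.007034449445440304 f [ 1.1  1.2 -3.1]
```

>>> drive_tool:
  series:
    - {"delta_pos": [-0.1, 0, 2], "rot": [0, 0, 0], "hand": -1}
    - {"delta_pos": [-0.1, 0, 3], "rot": [0, 0, 0], "hand": -1}
    - {"delta_pos": [0, 0, 3], "rot": [0, 0, 0], "hand": -1}
    - {"delta_pos": [0, 0, 2.5], "rot": [-0.004, 0.004, 0.004], "hand": -1}
    - {"delta_pos": [0, 0, 1.5], "rot": [0, 0, 0], "hand": -1}
    - {"delta_pos": [0, 0, 0], "rot": [0, 0, 0], "hand": -1}
    - {"delta_pos": [0, 0, 0], "rot": [0, 0, 0], "hand": -1}

```text
clock: 13.8
eef_pos: [0.3892, -0.2671, 0.1981]
tcp_rot: [[0.336, 0.942, 0.003], [0.942, -0.336, 0.002], [0.003, 0.002, -1.0]]
force: [0.0, 0.1, -1.4]
width: 0.0077
gripper_force: 50.0
```

```bash
python3 - <<'E'
from go import *
dlt(Rh,hang(-.075,.026));dlt(Rh,hang(0,.026))
s=robot.read_state();P=np.array(s['eef_pos']);R=np.array(s['tcp_rot'])
c=grab('wrist');h=lambda y,z,x=0:P+R@(off+Rrel@[x,y,z-.125])
print('U',h(0,.125),'bar top corners',proj(c,[h(-.065,.137),h(0,.137),h(.065,.137)]).round(1).tolist(),'plate top',proj(c,[h(.065,.08)]).round(1).tolist())
print('hook seat/tip/top',proj(c,[seat,seat-xs*.028+[0,0,.015],seat+xs*.048+[0,0,.013]]).round(1).tolist())
cv2.imwrite('pics/w8.png',c['frame'][90:330,170:490] if 0 else cv2.resize(c['frame'][60:260,170:370],(600,600),interpolation=cv2.INTER_CUBIC))
E
```

```text
pos [ 0.3892 -0.2671  0.1981] d now-axes cm [-0.01  0.13  0.12] tgt-axes [-0.01  0.13  0.12] rot [ 0.0013 -0.0011  0.0044] q [ 0.6   0.08 -0.14  2.01  0.01  1.05  0.11] t 13.8 w 0.007670201004081241 f [ 0.   0.1 -1.4]
pos [ 0.3892 -0.2671  0.1981] d now-axes cm [-0.07  7.63  0.13] tgt-axes [-0.04  7.63  0.12] rot [ 0.0013 -0.0011  0.0044] q [ 0.6   0.08 -0.14  2.01  0.01  1.05  0.11] t 13.8 w 0.007670201004081241 f [ 0.   0.1 -1.4]
U [ 0.39909996 -0.24129741  0.23618898] bar top corners [[253.9, 312.2], [254.6, 203.3], [255.4, 69.6]] plate top [[254.5, 80.0]]
hook seat/tip/top [[373.9, 186.7], [336.0, 192.3], [462.8, 192.5]]
```

View pics/w8.png

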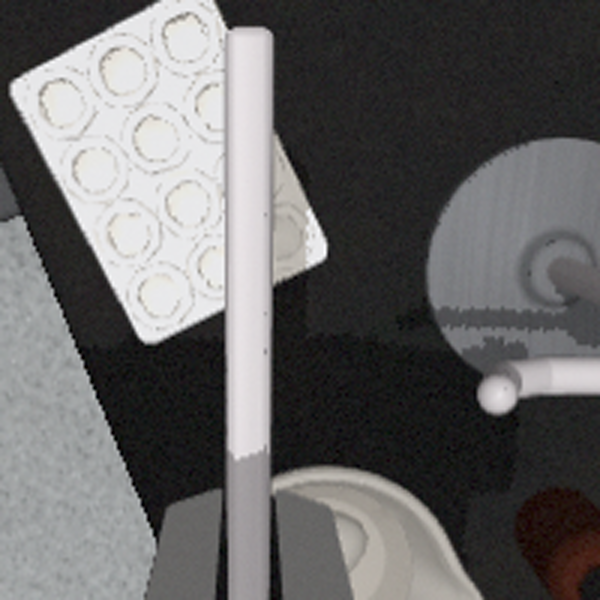

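>>> drive_tool:
  series:
    - {"delta_pos": [0, 1, 0], "rot": [0, 0, 0], "hand": -1}
    - {"delta_pos": [0, 1.6, 0], "rot": [0, 0, 0], "hand": -1}
    - {"delta_pos": [0, 1.6, 0], "rot": [0, 0, 0], "hand": -1}
    - {"delta_pos": [0, 1.6, 0], "rot": [0, 0, 0.004], "hand": -1}
    - {"delta_pos": [-0.1, 1.1, 0], "rot": [0, 0, 0], "hand": -1}
    - {"delta_pos": [0, 0.7, 0], "rot": [0, 0, 0], "hand": -1}
    - {"delta_pos": [0, 0, 0], "rot": [0, 0, 0], "hand": -1}
    - {"delta_pos": [0, 0, 0], "rot": [0, 0, 0], "hand": -1}

```text
clock: 14.65
eef_pos: [0.4602, -0.2937, 0.1983]
tcp_rot: [[0.342, 0.94, 0.004], [0.94, -0.342, 0.003], [0.004, 0.003, -1.0]]
force: [0.2, 0.4, -3.1]
width: 0.0074
gripper_force: 50.0
```

```bash
python3 - <<'E'
from go import *
dlt(Rh,hang(0,.002))
s=robot.read_state();P=np.array(s['eef_pos']);R=np.array(s['tcp_rot'])
c=grab('wrist');h=lambda y,z,x=0:P+R@(off+Rrel@[x,y,z-.125])
print('bar top',proj(c,[h(.02,.137),h(.065,.137)]).round(1).tolist(),'hook tip',proj(c,[seat-xs*.028+[0,0,.015]]).round(1).tolist(),'collar',proj(c,[seat+xs*.048+[0,0,.013]]).round(1).tolist())
g=(c['frame'].min(2)>150).astype(np.uint8);n,l,st,ce=cv2.connectedComponentsWithStats(g)
x,y=proj(c,[seat-xs*.028+[0,0,.015]])[0].astype(int);print(c['frame'][y-8:y+12:2,x-16:x+16:3].min(2))
cv2.imwrite('pics/w9.png',c['frame'])
E
```

```text
pos [ 0.4602 -0.2937  0.1983] d now-axes cm [0.03 0.05 2.54] tgt-axes [0.04 0.05 2.54] rot [ 0.002  -0.0016 -0.0014] q [ 0.58  0.2  -0.14  1.87  0.03  1.07  0.08] t 14.65 w 0.007419292419561413 f [ 0.2  0.4 -3.1]
bar top [[254.8, 165.2], [255.4, 69.5]] hook tip [[208.0, 190.5]] collar [[335.3, 190.0]]
[[ 18  19  15  21  25  51 101 111 118 120 182]
 [ 22  13  15  25 126 158 135 120 123 120 190]
 [ 20  22  23  26 182 192 175 123 121 118 190]
 [ 20  17   8  52 199 211 190 140 116 115 183]
 [ 11  17  28  55 204 219 195 149 115 104 131]
 [ 23  26  21  32 199 207 193 139  79  25  22]
 [ 26  21  17  21 155 192 177  67  23  17   6]
 [ 22  26  19  25  28 105  48  27  12  22  16]
 [ 26  18  20  21  24  23  19  24  11   8  22]
 [ 21  16  15  15  18  22  18  16  20  25  25]]
```

>>> drive_tool:
  series:
    - {"delta_pos": [0, 0, 0.8], "rot": [0, 0, 0], "hand": -1}
    - {"delta_pos": [0, 0, 0.8], "rot": [0, 0, 0], "hand": -1}
    - {"delta_pos": [0, 0, 0.5], "rot": [0.002, -0.002, 0], "hand": -1}
    - {"delta_pos": [0, 0, 0.3], "rot": [0, 0, 0], "hand": -1}
    - {"delta_pos": [0, 0, 0], "rot": [0, 0, 0], "hand": -1}
    - {"delta_pos": [0, 0, 0], "rot": [0, 0, 0], "hand": -1}

```text
clock: 15.3
eef_pos: [0.4607, -0.2938, 0.1744]
tcp_rot: [[0.342, 0.94, 0.002], [0.94, -0.342, 0.001], [0.002, 0.001, -1.0]]
force: [0.5, -0.5, -2.8]
width: 0.0076
gripper_force: 50.0
```

>>> drive_tool:
  series:
    - {"delta_pos": [0, 0, 0.1], "rot": [0, 0, 0], "hand": -1}
    - {"delta_pos": [0, 0, 0], "rot": [0, 0, 0], "hand": -1}

```text
clock: 15.5
eef_pos: [0.4607, -0.2938, 0.1735]
tcp_rot: [[0.342, 0.94, 0.002], [0.94, -0.342, 0.001], [0.002, 0.001, -1.0]]
force: [0.2, -0.7, -2.8]
width: 0.0073
gripper_force: 50.0
```

>>> drive_tool:
  series:
    - {"delta_pos": [0, 0, 0.1], "rot": [0, 0, 0], "hand": -1}
    - {"delta_pos": [0, 0, 0], "rot": [0, 0, 0], "hand": -1}

```text
clock: 15.7
eef_pos: [0.4606, -0.2938, 0.1723]
tcp_rot: [[0.342, 0.94, 0.002], [0.94, -0.342, 0.001], [0.002, 0.001, -1.0]]
force: [-0.8, -0.2, -3.6]
width: 0.0077
gripper_force: 50.0
```

>>> drive_tool:
  series:
    - {"delta_pos": [0, 0, 0.1], "rot": [0, 0, 0], "hand": -1}
    - {"delta_pos": [0, 0, 0], "rot": [0, 0, 0], "hand": -1}

```text
clock: 15.9
eef_pos: [0.4605, -0.2937, 0.1712]
tcp_rot: [[0.342, 0.94, 0.001], [0.94, -0.342, 0.001], [0.002, 0.001, -1.0]]
force: [-0.0, -0.2, -1.9]
width: 0.0076
gripper_force: 50.0
```

>>> drive_tool:
  series:
    - {"delta_pos": [0, 0, 0.1], "rot": [0, 0, 0], "hand": -1}
    - {"delta_pos": [0, 0, 0], "rot": [0, 0, 0], "hand": -1}

```text
clock: 16.1
eef_pos: [0.4606, -0.2938, 0.1704]
tcp_rot: [[0.342, 0.94, 0.002], [0.94, -0.342, 0.001], [0.002, 0.001, -1.0]]
force: [-0.9, -0.2, -1.0]
width: 0.0073
gripper_force: 50.0
```

>>> drive_tool:
  series:
    - {"delta_pos": [0, 0, 0.1], "rot": [0, 0, 0], "hand": -1}
    - {"delta_pos": [0, 0, 0], "rot": [0, 0, 0], "hand": -1}

```text
clock: 16.3
eef_pos: [0.4608, -0.2939, 0.1698]
tcp_rot: [[0.342, 0.94, 0.002], [0.94, -0.342, 0.001], [0.002, 0.002, -1.0]]
force: [-1.1, 0.0, 4.9]
width: 0.0074
gripper_force: 50.0
```

>>> drive_tool:
  series:
    - {"delta_pos": [0, 0, -0.05], "rot": [0, 0, 0], "hand": -1}
    - {"delta_pos": [0, 0, 0], "rot": [0, 0, 0], "hand": -1}
    - {"delta_pos": [0, 0, 0], "rot": [0, 0, 0], "hand": -1}
  squeeze: 20

```text
clock: 16.6
eef_pos: [0.4608, -0.2939, 0.17]
tcp_rot: [[0.342, 0.94, 0.002], [0.94, -0.342, 0.001], [0.002, 0.002, -1.0]]
force: [1.5, -1.4, 0.9]
width: 0.0079
gripper_force: 20.0
```

>>> drive_tool:
  series:
    - {"delta_pos": [0, 0, 0], "rot": [0, 0, 0], "hand": -0.6}
    - {"delta_pos": [0, 0, 0], "rot": [0, 0, 0], "hand": -0.4}
    - {"delta_pos": [0, 0, 0], "rot": [0, 0, 0], "hand": -0.2}
    - {"delta_pos": [0, 0, 0], "rot": [0, 0, 0], "hand": 0}
    - {"delta_pos": [0, 0, 0], "rot": [0, 0, 0], "hand": 0}
    - {"delta_pos": [0, 0, 0], "rot": [0, 0, 0], "hand": 0}
    - {"delta_pos": [0, 0, 0], "rot": [0, 0, 0], "hand": 0}

```text
clock: 17.3
eef_pos: [0.4606, -0.2937, 0.1698]
tcp_rot: [[0.342, 0.94, 0.001], [0.94, -0.342, 0.001], [0.002, 0.001, -1.0]]
force: [-0.0, -0.7, 0.6]
width: 0.0471
gripper_force: 0.0
```

```bash
python3 - <<'E'
from go import *
dlt(Rh,hang(0,0))
c=grab('wrist','w10.png');B=lambda y,z,x=0:seat+xs*x+ys*y+zs*(z-.125)
print('pred',proj(c,[B(.065,.137,-.004),B(.065,.137,.004),B(.03,.137,-.004),B(.03,.137,.004)]).round(1).tolist())
for r in range(60,170,8): 
    row=c['frame'][r,230:285].min(1); w=np.where(row>110)[0]; print(r,(w.min()+230,w.max()+230,len(w)) if len(w) else None)
E
```

```text
pos [ 0.4606 -0.2937  0.1698] d now-axes cm [ 0.03  0.02 -0.11] tgt-axes [ 0.03  0.02 -0.11] rot [ 0.0002  0.0004 -0.0016] q [ 0.57  0.23 -0.14  1.9   0.04  1.02  0.07] t 17.3 w 0.04707626109281669 f [-0.  -0.7  0.6]
pred [[246.9, 68.6], [264.2, 68.6], [247.0, 144.9], [263.3, 145.0]]
60 None
68 None
76 (np.int64(245), np.int64(260), 16)
84 (np.int64(245), np.int64(260), 16)
92 (np.int64(245), np.int64(260), 16)
100 (np.int64(245), np.int64(260), 16)
108 (np.int64(245), np.int64(284), 20)
116 (np.int64(245), np.int64(284), 28)
124 (np.int64(245), np.int64(284), 29)
132 (np.int64(245), np.int64(284), 28)
140 (np.int64(246), np.int64(284), 28)
148 (np.int64(246), np.int64(281), 24)
156 (np.int64(246), np.int64(281), 25)
164 (np.int64(246), np.int64(284), 27)
```

>>> drive_tool:
  series:
    - {"delta_pos": [0, 0, -1], "rot": [0, 0, 0], "hand": 0}
    - {"delta_pos": [0, 0, -2], "rot": [0, 0, 0], "hand": 0}
    - {"delta_pos": [0, 0, -3], "rot": [0, 0, 0], "hand": 0}
    - {"delta_pos": [0, 0, -4], "rot": [0, 0, 0], "hand": 0}
    - {"delta_pos": [0, 0, -4], "rot": [0, 0, 0], "hand": 0}
    - {"delta_pos": [0, 0, -4], "rot": [0, 0, 0], "hand": 0}
    - {"delta_pos": [0, 0, 0], "rot": [0, 0, 0], "hand": 0}
    - {"delta_pos": [0, 0, 0], "rot": [0, 0, 0], "hand": 0}

```text
clock: 18.15
eef_pos: [0.4606, -0.2941, 0.3511]
tcp_rot: [[0.342, 0.94, 0.003], [0.94, -0.342, 0.0], [0.001, 0.003, -1.0]]
force: [-1.6, 0.4, -0.8]
width: 0.047
gripper_force: 0.0
```

```bash
python3 - <<'E'
from go import *
B=lambda y,z,x=0:seat+xs*x+ys*y+zs*(z-.125)
def m():
    c=grab('wrist');p=proj(c,[B(-.065,.137),B(.065,.137)]);
    g=(c['frame'].min(2)>95).astype(np.uint8)
    x=int(p[:,0].mean()); out=[]
    for r in (p[1]+[0,12],p[0]-[0,12]):
        w=np.where(g[int(r[1]),x-25:x+25])[0]+x-25; out.append((int(r[1]),w.min(),w.max()))
    col=g[:,int(p[1,0])]; w=np.where(col)[0]; w=w[(w>p[1,1]-15)&(w<p[0,1]+15)]
    return robot.read_state()['clock'],p.round(1).tolist(),out,(w.min(),w.max()),c
r=[m() for _ in range(2)]
for k in r: print(k[:4])
c=r[-1][4];d=grab('side');t=grab('top');cv2.imwrite('pics/s11.png',d['frame']);cv2.imwrite('pics/w11.png',c['frame'])
# carrier plate corners in side view and tilt
print('side pred',proj(d,[B(.065,.137),B(-.065,.137),B(.065,0),B(-.065,0)]).round(1).tolist())
df=np.abs(d['frame'].astype(int)-cv2.imread('pics/side0.png')).max(2)>45
df=df.astype(np.uint8);n,l,st,ce=cv2.connectedComponentsWithStats(df)
for i in range(1,n):
    if st[i,4]>60: print(st[i])
E
```

```text
(18.2, [[253.0, 211.6], [253.4, 89.4]], [(101, np.int64(249), np.int64(255)), (199, np.int64(228), np.int64(255))], (np.int64(90), np.int64(226)))
(18.25, [[253.6, 212.0], [254.1, 89.5]], [(101, np.int64(250), np.int64(256)), (200, np.int64(228), np.int64(256))], (np.int64(90), np.int64(227)))
side pred [[258.0, 136.7], [279.9, 125.5], [257.1, 171.3], [278.0, 158.6]]
[264   0  32  24 564]
[ 349    0   98  104 4909]
[448   0  10  25 133]
[267  24  24   8 118]
[250  40  57  24 766]
[423  53  44  39 385]
[267  59   6  27 112]
[282  64   6  21  87]
[ 409   69   40   96 1147]
[349  72  23  35 205]
[447 104  13  28 239]
[258 127  22  11  77]
[259 138  21  32 268]
[390 144  16  10  78]
[443 145  15  39 193]
[375 154  18  16 109]
[396 154  30  54 799]
[282 157  22  14 157]
[430 157  15  18 130]
[427 186  31  40 302]
[405 213  20  10 131]
[347 218  19  16 143]
[202 237  37  64 575]
```

>>> drive_tool:
  series:
    - {"delta_pos": [0, 0, 0], "rot": [0, 0, 0], "hand": 0}
    - {"delta_pos": [0, 0, 0], "rot": [0, 0, 0], "hand": 0}
    - {"delta_pos": [0, 0, 0], "rot": [0, 0, 0], "hand": 0}
    - {"delta_pos": [0, 0, 0], "rot": [0, 0, 0], "hand": 0}
    - {"delta_pos": [0, 0, 0], "rot": [0, 0, 0], "hand": 0}
    - {"delta_pos": [0, 0, 0], "rot": [0, 0, 0], "hand": 0}
    - {"delta_pos": [0, 0, 0], "rot": [0, 0, 0], "hand": 0}
    - {"delta_pos": [0, 0, 0], "rot": [0, 0, 0], "hand": 0}

```text
clock: 19.15
eef_pos: [0.4603, -0.294, 0.3499]
tcp_rot: [[0.342, 0.94, 0.002], [0.94, -0.342, 0.001], [0.002, 0.001, -1.0]]
force: [0.0, -0.0, 0.3]
width: 0.0472
gripper_force: 0.0
```

```bash
python3 - <<'E'
from go import *
def ed(fr):
    g=cv2.cvtColor(fr,cv2.COLOR_BGR2GRAY).astype(int); return g
a=cv2.imread('pics/w11.png');c=grab('wrist');d=grab('side')
f=lambda x,y,s:np.abs(x.astype(int)-y)[s].mean()
print('diff wrist',f(a,c['frame'],np.s_[80:215,235:275]),'bg',f(a,c['frame'],np.s_[80:215,330:430]),'side',f(cv2.imread('pics/s11.png'),d['frame'],np.s_[120:175,250:285]),'bg',f(cv2.imread('pics/s11.png'),d['frame'],np.s_[200:260,100:200]))
# rack blanks unchanged
print('blanks',f(cv2.imread('pics/top0.png'),grab('top')['frame'],np.s_[160:190,145:200]))
# bar direction: fit edges along the bar
p=[]
for r in range(100,150,4):
    row=c['frame'][r,244:266].min(1).astype(float); w=np.where(row>95)[0]+244
    if len(w): p.append((r,w.min(),w.max()))
print(p)
E
```

```text
diff wrist 4.435864197530864 bg 3.6562716049382717 side 1.0834632034632035 bg 1.0822777777777777
blanks 9.592727272727272
[(100, np.int64(249), np.int64(256)), (104, np.int64(249), np.int64(256)), (108, np.int64(249), np.int64(256)), (112, np.int64(249), np.int64(256)), (116, np.int64(249), np.int64(256)), (120, np.int64(249), np.int64(256)), (124, np.int64(249), np.int64(256)), (128, np.int64(249), np.int64(265)), (132, np.int64(249), np.int64(265)), (136, np.int64(249), np.int64(256)), (140, np.int64(250), np.int64(265)), (144, np.int64(250), np.int64(256)), (148, np.int64(244), np.int64(265))]
```

```bash
python3 -c "
from rig import robot
print(robot.sign_off())"
```

```text
the job is handed in; nothing more can be done
None
```

The carrier hangs by the middle of its handle on the hook; camera checks showed it straight and still, with the gripper released and lifted clear. The job was handed in at about 19 s of the 40 s allowed. The two plain plates and the bystanders were not touched.

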